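# Seat the keyed mirror head and latch it

### The job

Lift the mirror head with the green glass out of its parking stand and seat it fully home in the steel holder: let its key rest lightly on the slotted, sprung brass turret inside and turn the head until the key drops into the slot and the flange lies flush on the rim; until it has dropped in, never press it against the holder with more than about 25 N. Then slide the red latch knob all the way in so the tongue covers the flange, let go, and leave everything else where it is.

Things in the scene. Friction and masses are not known exactly. Their poses are not given: they have to be found in the camera images.
- green_head: The mirror head to seat (green ring and glass), about 220 g. Origin on its axis at the centre of its flange's underside, z up. Flange dia 48, 5 thick; neck dia 22 up to z=20. Below the origin: round foot dia 36 to z=-16, tapering to dia 31 at z=-20, then the key. It hangs upright in stand_a by its flange, its key entered in the tube.
- green_grip (a point): Grip point of the green head, 55 above its origin, on its axis, in its upright frame plate: 46 wide (along the head's x), 12 thick (along its y), from 20 to 66 above the origin. Grip it across the 12 mm. Two adjuster screws dia 9 stand 14 out of its +y face at x=+-17, 26 above the origin. Axes as the head's.
- green_key (a point): Tip of the green head's key, 30 below its origin: a flat brass blade 32 long (along the head's x), 7 thick (along its y), 10 high. It fits the slot either way round (0 or 180 degrees). Axes as the head's.
- amber_head: A head of the same shape with orange ring and amber glass, in the other stand; leave it alone. Origin as for the green head.
- stand_a: Black parking stand, fixed: tube 42 high, dia 56 outside, 40 inside. Origin at the centre of its underside. Holds the green head, which hangs in it by its flange.
- stand_b: The other black parking stand, same size; holds the amber head.
- holder: Steel keyed holder, fixed, dia 68 (foot 84), rim 52 above its origin (centre of its underside). Bore dia 38. When seated, the head's flange lies on the rim. A black arm 30 wide, 57 high reaches out to 104 from the bore's axis along the holder's +x and carries the latch.
- holder_mouth (a point): Centre of the holder's rim, on the bore's axis. Axes as the holder's.
- bore_floor (a point): Centre of the bore's floor, 21.5 below the rim: a brass turret, slot 34 long, 9 wide, 13.8 deep, centred. Slot direction is not measured: anywhere up to 40 degrees either side of the holder's x axis; it does not turn. It yields downward on a spring (2 N to start, 10 N at its 4 mm stop). With the key on it off the slot, the head's origin stands 8.5 above the rim; in the slot, 0.
- latch (a joint): Travel of the latch, m: 0 open, 0.016 fully in (slides towards the bore's axis, the holder's -x; stays where left, 2.5 N friction). Steel tongue 18 wide, 5 thick, underside 7 above the rim, its tip 30 from the axis when open, 14 when in. It passes over the flange of a seated head and is blocked by that of an unseated one.
- latch_knob (a point): Top centre of the latch's red knob, an upright cylinder dia 16, 34 high from the tongue's top; 74 from the bore axis along the holder's +x when open.
- screw_jar: Small jar of screws, dia 44, 55 high, bystander. Origin at its underside.
- spare_post: Steel post dia 25, 55 high, bystander. Origin at its underside.
- cap_dish: White dish dia 70, 25 high, bystander. Origin at its underside.
- meter_puck: Black sensor puck 50 x 50 x 22, bystander. Origin at its underside.
- driver: Red-handled screwdriver 160 long, lying flat, bystander.
- lock_ring: Red ring dia 52, 8 high, lying flat, bystander. Origin at its underside.

How it is judged:
By the outcome, as a careful person would: the job done as asked, in the order asked, and still so for the second after the job is handed in, with the robot touching nothing.
It also fails if it takes over 64 s, if anything falls off the work surface, if the arm or the gripper's body presses on something with over 40 N, if the wrist force passes 120 N, or if a joint passes its speed limit or range.

### The arm

A 7-joint arm with a two-finger parallel gripper is mounted at the origin on the work surface. World frame = base frame: x ahead of the robot, y to its left, z up, the work surface at z = 0. Lengths are in m, angles in degrees, forces in N, time in s.
With the tool pointing down it reaches from about 0.35 to 0.9 m from the base axis. Payload 19.9 kg.
Tool frame: the origin (TCP) lies on the centre line of the jaws, within the pads' length; the fingertips stand 19 mm ahead of it and the grasp point (between the pads) is the TCP (bot.nose_length is the z of the fingertips in the tool frame, in m); z points along the fingers, y is the direction in which the jaws open and shut (so a half turn about z gives the same grasp; the last joint's range is limited). The gripper opens to 94 mm and grips with 3 to 60 N. Pads are 16 mm wide; open, the fingers measure 119 mm over their backs; the gripper's body (75 mm by 177 mm) begins 78 mm behind the grasp point.
Start: joints at [73.482, 23.915, -0.59, 92.452, 0.269, 63.638, -3.037], TCP at [0.153, -0.606, 0.224] pointing down, gripper open.
Joint ranges: [-161.28, 161.28], [-22.2, 115.67], [-73.04, 71.86], [3.21, 147.25], [-68.34, 248.33], [10.77, 114.83], [-161.83, 161.83]. Speed limits (degrees/s): [108.29, 108.29, 136.94, 136.94, 172.46, 172.46, 172.46].

### API

Orientations are given as [roll, pitch, yaw] about the fixed x, y, z axes, in that order (R = Rz(yaw) Ry(pitch) Rx(roll)).
In Python, from workcell import bot, eyes gives the robot as it stands. The module is installed in compiled form; this text tells all that it offers.
- The arm moves only by the shell command python3 -m jog 'ROWS'. ROWS is JSON, a list of rows, each an object of numbers: "hand": the closure, from 0 (fully open) to 1 (shut); "x", "y", "z": the shift along the tool's x, y, z in cm; "turn": the turn about the tool's z in degrees. In form: [{"hand": .., "x": .., "y": .., "z": .., "turn": ..}, ...]. A call has 1 to 20 rows; each row shifts and turns the commanded pose from where the row before left it, along the tool's axes as they then stand; what a row does not reach is not made up. A row lasts 1/10 s, in which the tool goes at most 50 mm and 8.59 degrees, less where a joint would pass 70% of its speed; a pose out of reach is approached as far as the arm can. A call is refused whole if a number of a shift passes 5 or a number of a turn 8.59, either way. A call with a gripper value outside its range is refused whole. The fingers move at their own pace and stop on an object; the grip force is fixed at half the most. Time passes only in rows, so rows that do not move let the fingers close. It gives the time, the measured TCP pose, the force and the opening at its end, in the units of the state.
- bot.get_state(): the state, without advancing time (a new reading comes with each control period).
- eyes.get_image(name): name is "scene" or "top" or "wrist"; returns the picture (400x640x3 uint8, red, green, blue); there is no depth.
- eyes.camera_info(name): a dict with "mtx" (3x3 intrinsics, pixels), "world_from_camera" (4x4, takes a point from camera to world coordinates); the wrist camera has in their place "mount" (4x4, takes a point from camera to tool coordinates, whose origin is the TCP and whose axes are the flange's). Camera axes: x right, y down, z forward; pixel columns grow to the right and rows downward; lengths in m; the calibration is good to about 2 mm. A picture is of the moment at which its call begins: read the wrist's pose just before it. camera_info takes no time and is no camera call.
- bot.sign_off(): hands the job in, once; it reports no verdict.
The state is a dict: "time_s": time; "joint_pos": joint angles; "joint_vel": joint speeds; "tau": joint torques, N m; "tcp_pos": TCP position; "orientation": TCP orientation; "wrist_force": force on the tool from outside, world axes, zero at the start; "moment": the same for the moment, N m; "finger_gap": opening from 0.0 (shut) to 1.0 (fully open).
Only numpy, scipy, OpenCV 4.12 (cv2) and the standard library are available. Lean on these libraries where they do the work, as an engineer would, in place of code of your own. Each camera call takes 0.05 s, during which the arm holds its last target. There are 200 camera calls.

## Working session

There is one attempt and no reset: what is moved stays moved. The work goes in short steps, Python scripts to look and compute and a shell command to move; the robot and the scene stay as the last step left them, time stands still between calls to the robot, and variables do not carry over. Pictures are saved under pics/ and viewed, about 8 in all and at most 12, crops included, and the job is handed in when it is done.

```bash
mkdir -p pics; python3 - <<'E'
from workcell import bot,eyes
import cv2,numpy as np
np.set_printoptions(precision=4,suppress=True)
print(bot.get_state(),bot.nose_length)
for n in("scene","top","wrist"):
    im=eyes.get_image(n); cv2.imwrite(f"pics/{n}0.png",im[:,:,::-1]); c=eyes.camera_info(n); print(n,c)
E
```

```text
{'time_s': 0.0, 'joint_pos': array([73.4803, 23.9467, -0.5913, 92.4859,  0.2681, 63.6368, -3.0369]), 'joint_vel': array([-0.0654, -0.0863, -0.032 ,  0.0159,  0.0395, -0.0032,  0.052 ]), 'tau': array([  0.0006, -85.126 ,   0.6392, -42.5986,  -0.0488,   0.0187,
         0.0001]), 'tcp_pos': array([ 0.1526, -0.6057,  0.2238]), 'orientation': array([-179.9321,    0.0037,   14.1425]), 'wrist_force': array([-0.0438,  0.2622, -0.0142]), 'moment': array([-0.0014, -0.0203, -0.0547]), 'finger_gap': 1.000758466779795} 0.019
scene {'mtx': array([[515.9323,   0.    , 328.1652],
       [  0.    , 515.9323, 195.0578],
       [  0.    ,   0.    ,   1.    ]]), 'world_from_camera': array([[-0.1265,  0.5822, -0.8032,  1.4749],
       [ 0.992 ,  0.0692, -0.106 ,  0.126 ],
       [-0.0061, -0.8101, -0.5863,  0.7706],
       [ 0.    ,  0.    ,  0.    ,  1.    ]])}
top {'mtx': array([[472.2996,   0.    , 316.7621],
       [  0.    , 472.2996, 194.2275],
       [  0.    ,   0.    ,   1.    ]]), 'world_from_camera': array([[ 0.005 , -0.9848,  0.1737,  0.4009],
       [-1.    , -0.0062, -0.006 ,  0.0124],
       [ 0.007 , -0.1737, -0.9848,  1.2221],
       [ 0.    ,  0.    ,  0.    ,  1.    ]])}
wrist {'mtx': array([[284.4984,   0.    , 316.5741],
       [  0.    , 284.4984, 202.6127],
       [  0.    ,   0.    ,   1.    ]]), 'mount': array([[ 0.0007, -0.9698, -0.2439,  0.0702],
       [ 1.    ,  0.0009, -0.0006,  0.0003],
       [ 0.0008, -0.2439,  0.9698, -0.1609],
       [ 0.    ,  0.    ,  0.    ,  1.    ]])}
```

View pics/top0.png

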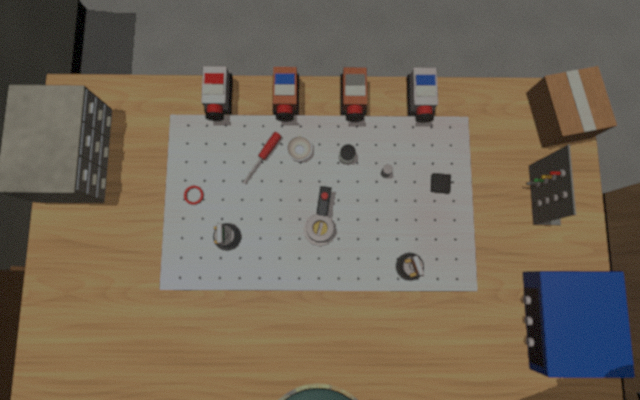

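View pics/scene0.png

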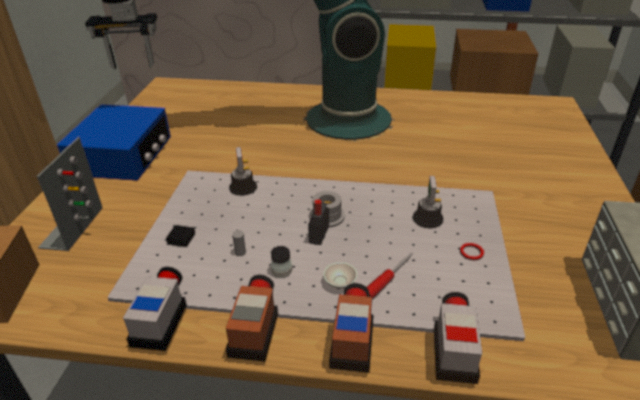

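```bash
cat > h.py <<'E'
import numpy as np,cv2
from workcell import bot,eyes
np.set_printoptions(precision=4,suppress=True)
def ray(n,uv):
    c=eyes.camera_info(n);T=c["world_from_camera"] if n!="wrist" else wT(c)
    d=T[:3,:3]@np.linalg.solve(c["mtx"],[uv[0],uv[1],1]);return T[:3,3],d
def wT(c):
    from scipy.spatial.transform import Rotation as R
    s=bot.get_state();T=np.eye(4);T[:3,:3]=R.from_euler('xyz',s["orientation"],degrees=True).as_matrix();T[:3,3]=s["tcp_pos"];return T@c["mount"]
def plane(n,uv,z):
    o,d=ray(n,uv);return o+d*(z-o[2])/d[2]
E
python3 - <<'E'
from h import *
t=cv2.imread("pics/top0.png");s=cv2.imread("pics/scene0.png")
cr=lambda im,x,y,w,h:cv2.resize(im[y:y+h,x:x+w],(w*5,h*5),interpolation=cv2.INTER_CUBIC)
m=np.vstack([np.hstack([cr(t,200,212,50,56),cr(t,386,240,50,56),cr(t,296,184,50,62)[:280]]),np.hstack([cr(s,218,145,50,52),cr(s,405,175,50,56)[:260],cr(s,300,190,50,56)[:260]])])
cv2.imwrite("pics/m.png",m)
for uv in [(227,236),(410,266)]: print(plane("top",uv,.042))
print(plane("top",(320,228),.052),plane("top",(324,195),.098))
E
```

```text
[0.5018 0.2286 0.042 ]
[ 0.4302 -0.2264  0.042 ]
[ 0.5221 -0.0032  0.052 ] [ 0.5974 -0.012   0.098 ]
```

View pics/m.png

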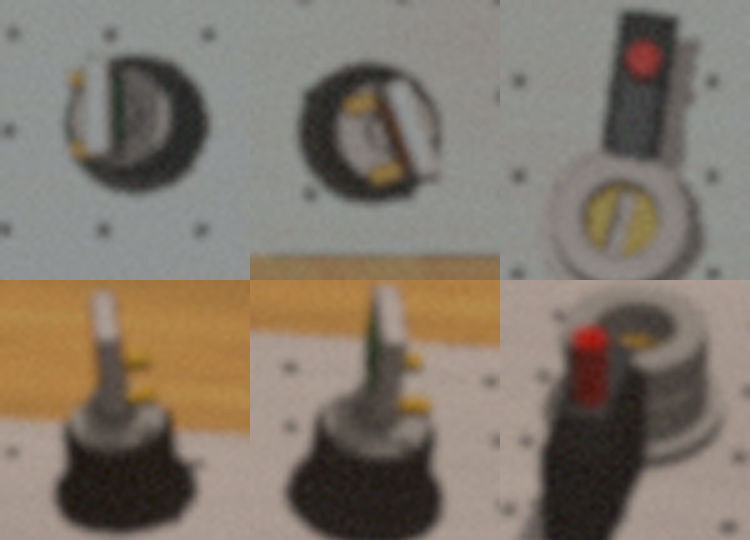

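```bash
python3 -m jog '[{"turn":7},{"turn":7},{"x":4,"y":-2},{"x":4,"y":-4},{"x":4,"y":-4},{"x":4,"y":-4},{"x":4,"y":-4},{"x":4,"y":-4},{"x":4,"y":-4},{"x":4,"y":-4},{"x":4,"y":-4},{"x":0.7,"y":-4},{"y":-4},{"y":-4},{"y":-4},{"y":-4},{"y":-4},{"y":-2},{},{}]'
python3 - <<'E'
from h import *
s=bot.get_state();print(s["tcp_pos"],s["orientation"],s["time_s"])
im=eyes.get_image("wrist")[:,:,::-1].copy();cv2.imwrite("pics/w1.png",im)
E
```

```text
[ 0.1526 -0.6058  0.224 ] [-179.9501    0.0046   14.1397] 0.15$[0]: bad value
```

View pics/w1.png

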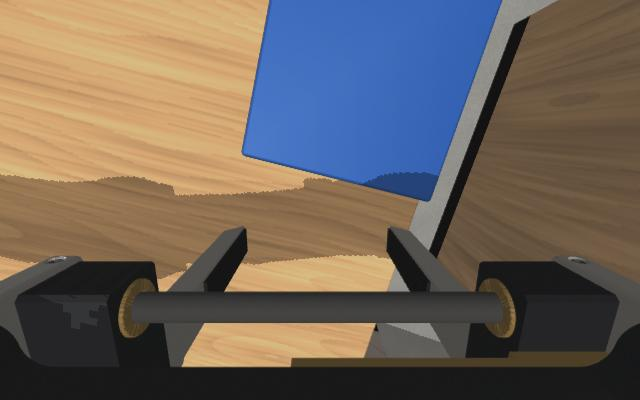

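```bash
python3 -m jog '[{"hand":0,"x":0,"y":0,"z":0,"turn":7},{"hand":0,"x":0,"y":0,"z":0,"turn":7},{"hand":0,"x":3,"y":-3,"z":0,"turn":0},{"hand":0,"x":3,"y":-4,"z":0,"turn":0},{"hand":0,"x":3,"y":-4,"z":0,"turn":0},{"hand":0,"x":3,"y":-4,"z":0,"turn":0},{"hand":0,"x":3,"y":-4,"z":0,"turn":0},{"hand":0,"x":3,"y":-4,"z":0,"turn":0},{"hand":0,"x":3,"y":-4,"z":0,"turn":0},{"hand":0,"x":3,"y":-4,"z":0,"turn":0},{"hand":0,"x":3,"y":-4,"z":0,"turn":0},{"hand":0,"x":2,"y":-4,"z":0,"turn":0},{"hand":0,"x":0,"y":-4,"z":0,"turn":0},{"hand":0,"x":0,"y":-4,"z":0,"turn":0},{"hand":0,"x":0,"y":-4,"z":0,"turn":0},{"hand":0,"x":0,"y":-4,"z":0,"turn":0},{"hand":0,"x":0,"y":-4,"z":0,"turn":0},{"hand":0,"x":0,"y":-1,"z":0,"turn":0},{"hand":0,"x":0,"y":0,"z":0,"turn":0},{"hand":0,"x":0,"y":0,"z":0,"turn":0}]'
python3 - <<'E'
from h import *
s=bot.get_state();print(s["tcp_pos"],s["orientation"],s["time_s"])
im=eyes.get_image("wrist")[:,:,::-1].copy();cv2.imwrite("pics/w1.png",im)
E
```

```text
time_s: 2.2
tcp_pos: [0.4412, -0.0064, 0.2244]
orientation: [180.0, 0.0, 0.1]
wrist_force: [-0.2, -0.4, -0.1]
finger_gap: 0.998
[ 0.4412 -0.0064  0.2244] [179.9898   0.0122   0.0943] 2.2
```

View pics/w1.png

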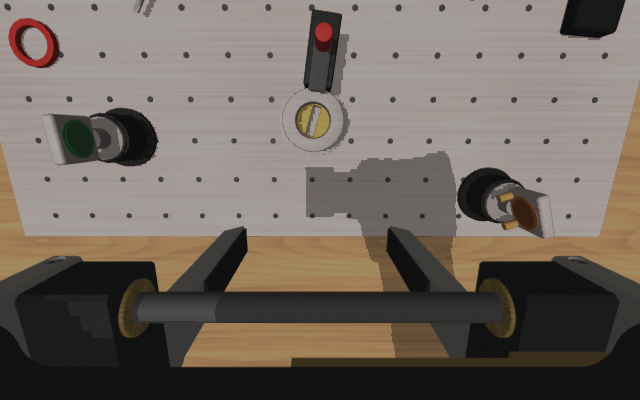

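```bash
cat >> h.py <<'E'
def blob(m,uv):
    n,l,st,c=cv2.connectedComponentsWithStats(m.astype(np.uint8));ks=[k for k in range(1,n) if st[k,4]>15]
    k=min(ks,key=lambda k:np.hypot(*(c[k]-uv)));return l==k
def holder(im,uv,kuv):
    hsv=cv2.cvtColor(im,cv2.COLOR_BGR2HSV).astype(int);H,S,V=hsv[...,0],hsv[...,1],hsv[...,2]
    yy,xx=np.mgrid[:im.shape[0],:im.shape[1]]
    br=(abs(H-25)<10)&(S>90)&(V>70)&(np.hypot(xx-uv[0],yy-uv[1])<40)
    pts=np.argwhere(br)[:,::-1].astype(np.float32);hull=cv2.convexHull(pts)
    e=cv2.fitEllipse(hull);print("brass",e,plane("wrist",e[0],.0305))
    f=np.zeros(im.shape[:2],np.uint8);cv2.fillPoly(f,[hull.astype(int)],1);f=cv2.erode(f,np.ones((3,3)))
    sl=blob((f>0)&~br,uv);p=np.array([plane("wrist",q[::-1],.0305)[:2] for q in np.argwhere(sl)])
    w,v=np.linalg.eigh(np.cov(p.T));a=v[:,1]*np.sign(v[0,1]);print("slot",p.mean(0),np.degrees(np.arctan2(a[1],a[0])),4*np.sqrt(w),len(p))
    rd=((H<8)|(H>172))&(S>150)&(V>150)
    b=blob(rd,kuv);c=np.argwhere(b).mean(0)[::-1];print("knob",c,b.sum(),plane("wrist",c,.098))
E
python3 - <<'E'
from h import *
im=cv2.imread("pics/w1.png");holder(im,(314,120),(323,32))
hsv=cv2.cvtColor(im,cv2.COLOR_BGR2HSV);print(hsv[32,323],hsv[45,323],hsv[100,300],hsv[80,270],hsv[120,290],hsv[110,340])
c=im[70:170,265:365];cv2.imwrite("pics/w1c.png",cv2.resize(c,None,fx=5,fy=5,interpolation=cv2.INTER_CUBIC))
E
```

```text
brass ((312.79217529296875, 120.30703735351562), (32.89617919921875, 34.19451141357422), 169.07119750976562) [ 0.5238 -0.0022  0.0305]
slot [ 0.5233 -0.0024] -16.004385822601094 [0.0104 0.0398] 223
knob [323.1948  31.5498] 231 [ 0.5986 -0.0127  0.098 ]
[  1 180 159] [  2 184  54] [  8  18 159] [  7  21 158] [ 11  22 163] [ 11  19 146]
```

View pics/w1c.png

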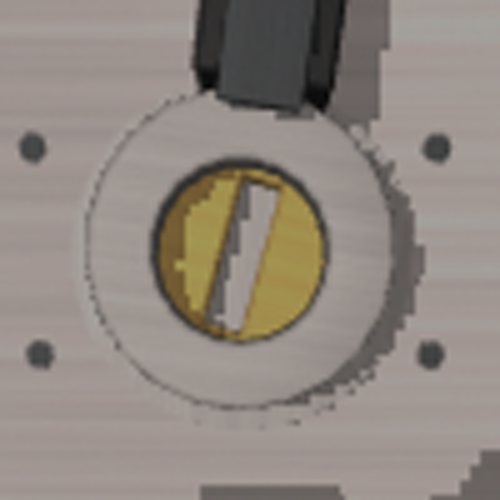

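```bash
python3 - <<'E'
from h import *
print(plane("wrist",(312.6,120.7),.052),plane("wrist",(312.6,120.7),.0305))
E
python3 -m jog '[{"hand":0,"x":-1,"y":-4,"z":0,"turn":0},{"hand":0,"x":-1,"y":-4,"z":0,"turn":0},{"hand":0,"x":0,"y":-4,"z":0,"turn":0},{"hand":0,"x":0,"y":-4,"z":0,"turn":0},{"hand":0,"x":0,"y":-4,"z":0,"turn":0},{"hand":0,"x":0,"y":-3.5,"z":0,"turn":0},{"hand":0,"x":0,"y":0,"z":0,"turn":0},{"hand":0,"x":0,"y":0,"z":0,"turn":0},{"hand":0,"x":0,"y":0,"z":0,"turn":0}]'
python3 - <<'E'
from h import *
s=bot.get_state();print(s["tcp_pos"],s["orientation"],s["time_s"])
im=eyes.get_image("wrist")[:,:,::-1].copy();cv2.imwrite("pics/w2.png",im)
c=im[30:230,217:417];cv2.imwrite("pics/w2c.png",cv2.resize(c,(600,600),interpolation=cv2.INTER_CUBIC))
E
```

```text
[ 0.5227 -0.0023  0.052 ] [ 0.5234 -0.002   0.0305]
time_s: 3.15
tcp_pos: [0.4212, 0.228, 0.2243]
orientation: [180.0, 0.0, 0.0]
wrist_force: [-0.5, 0.2, 1.0]
finger_gap: 0.999
[0.4212 0.228  0.2243] [179.9679   0.018    0.008 ] 3.15
```

View pics/w2c.png

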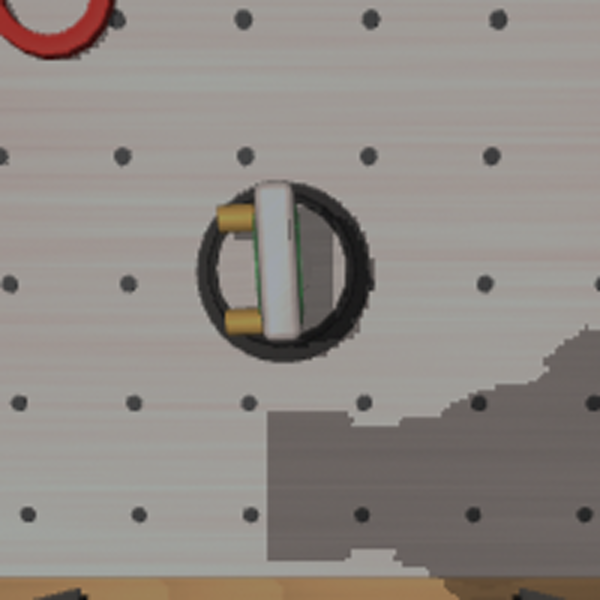

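```bash
python3 - <<'E'
from h import *
P=lambda a,z:plane("wrist",(217+(a[0]+.5)/3-.5,30+(a[1]+.5)/3-.5),z)
a,b=P((273.5,183),.108),P((282,337),.108);d=a-b
print(a,b,(a+b)/2,np.hypot(*d[:2]),np.degrees(np.arctan2(d[1],d[0])))
# flange inner light disc/black ring: ring blob
im=cv2.imread("pics/w2.png");g=im.max(2);m=blob(g<60,(217+95,30+90))
c=np.argwhere(m)[:,::-1].astype(np.float32);h=cv2.convexHull(c);print(m.sum(),cv2.minEnclosingCircle(h))
e=cv2.fitEllipse(h);print(e,plane("wrist",e[0],.042))
E
```

```text
[0.5272 0.2358 0.108 ] [0.4812 0.2334 0.108 ] [0.5042 0.2346 0.108 ] 0.04599057037174415 2.9794408957504874
867 ((311.16473388671875, 120.54045867919922), 29.34764862060547)
((311.40594482421875, 120.59323120117188), (56.95555114746094, 58.32826232910156), 177.04379272460938) [0.5031 0.2338 0.042 ]
```

```bash
python3 -m jog '[{"hand":0,"x":4,"y":-0.35,"z":0,"turn":0},{"hand":0,"x":4.3,"y":-0.3,"z":0,"turn":0},{"hand":0,"x":0,"y":0,"z":0,"turn":-3},{"hand":0,"x":0,"y":0,"z":2,"turn":0},{"hand":0,"x":0,"y":0,"z":3,"turn":0},{"hand":0,"x":0,"y":0,"z":3,"turn":0},{"hand":0,"x":0,"y":0,"z":2.5,"turn":0},{"hand":0,"x":0,"y":0,"z":1.5,"turn":0},{"hand":0,"x":0,"y":0,"z":0.7,"turn":0},{"hand":0,"x":0,"y":0,"z":0,"turn":0},{"hand":0,"x":0,"y":0,"z":0,"turn":0},{"hand":0,"x":0,"y":0,"z":0,"turn":0}]'
python3 - <<'E'
from h import *
im=eyes.get_image("wrist")[:,:,::-1].copy();cv2.imwrite("pics/w3.png",im)
E
```

```text
time_s: 4.4
tcp_pos: [0.5042, 0.2365, 0.0985]
orientation: [-180.0, -0.1, 3.1]
wrist_force: [1.1, -0.4, -0.1]
finger_gap: 0.997
```

View pics/w3.png

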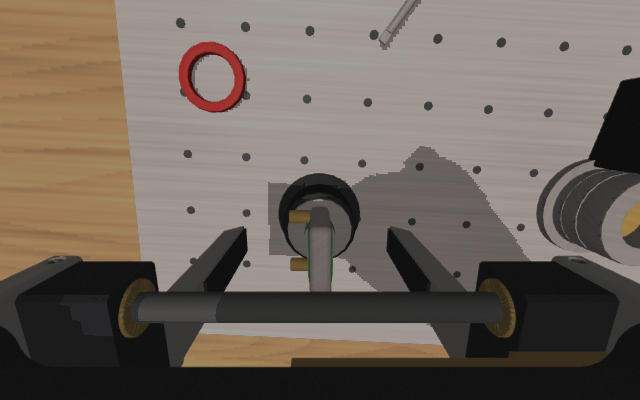

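```bash
python3 -m jog '[{"hand":0,"x":0,"y":0.17,"z":0,"turn":0},{"hand":0.5,"x":0,"y":0,"z":0,"turn":0},{"hand":1,"x":0,"y":0,"z":0,"turn":0},{"hand":1,"x":0,"y":0,"z":0,"turn":0},{"hand":1,"x":0,"y":0,"z":0,"turn":0},{"hand":1,"x":0,"y":0,"z":0,"turn":0},{"hand":1,"x":0,"y":0,"z":0,"turn":0},{"hand":1,"x":0,"y":0,"z":0,"turn":0},{"hand":1,"x":0,"y":0,"z":0,"turn":0},{"hand":1,"x":0,"y":0,"z":0,"turn":0}]'
```

```text
time_s: 5.45
tcp_pos: [0.5037, 0.2346, 0.0975]
orientation: [-180.0, 0.0, 3.1]
wrist_force: [-0.8, -0.1, -0.2]
finger_gap: 0.267
```

```bash
python3 -m jog '[{"hand":1,"x":0,"y":0,"z":0,"turn":0},{"hand":1,"x":0,"y":0,"z":0,"turn":0},{"hand":1,"x":0,"y":0,"z":0,"turn":0},{"hand":1,"x":0,"y":0,"z":0,"turn":0},{"hand":1,"x":0,"y":0,"z":0,"turn":0}]'
```

```text
time_s: 5.95
tcp_pos: [0.5037, 0.2346, 0.0975]
orientation: [-180.0, 0.0, 3.1]
wrist_force: [-0.9, -0.2, -0.2]
finger_gap: 0.123
```

```bash
python3 -m jog '[{"hand":1,"x":0,"y":0,"z":0,"turn":0},{"hand":1,"x":0,"y":0,"z":-0.5,"turn":0},{"hand":1,"x":0,"y":0,"z":-1,"turn":0},{"hand":1,"x":0,"y":0,"z":-1.5,"turn":0},{"hand":1,"x":0,"y":0,"z":-2,"turn":0},{"hand":1,"x":0,"y":0,"z":-2,"turn":0},{"hand":1,"x":0,"y":0,"z":-1,"turn":0},{"hand":1,"x":0,"y":0,"z":0,"turn":0},{"hand":1,"x":0,"y":0,"z":0,"turn":0},{"hand":1,"x":0,"y":0,"z":0,"turn":0}]'
python3 - <<'E'
from h import *
im=eyes.get_image("wrist")[:,:,::-1].copy();cv2.imwrite("pics/w4.png",im)
c=im[130:300,230:410];cv2.imwrite("pics/w4c.png",cv2.resize(c,None,fx=3,fy=3,interpolation=cv2.INTER_CUBIC))
E
```

```text
time_s: 6.95
tcp_pos: [0.5033, 0.2344, 0.1766]
orientation: [180.0, 0.1, 3.1]
wrist_force: [-0.5, 0.1, -3.2]
finger_gap: 0.128
```

View pics/w4c.png

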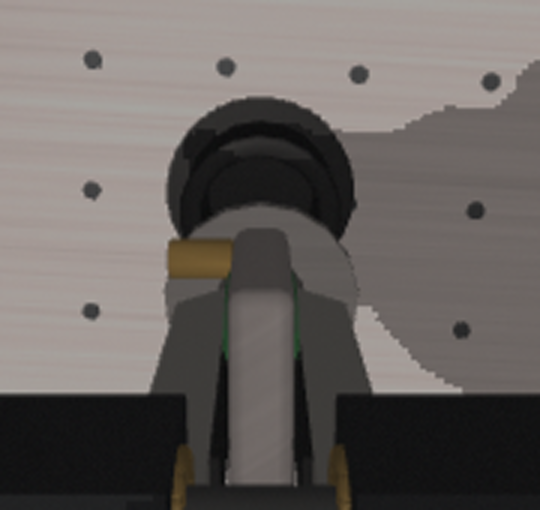

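```bash
python3 - <<'E'
from h import *
c=eyes.camera_info("wrist");T=c["mount"]
for u,z in [((316.9,226.2),-.0105)]:
    d=T[:3,:3]@np.linalg.solve(c["mtx"],[*u,1]);print(T[:3,3]+d*(z-T[2,3])/d[2])
E
```

```text
[ 0.0189  0.0005 -0.0105]
```

```bash
python3 -m jog '[{"hand":1,"x":0,"y":0,"z":0,"turn":3.1},{"hand":1,"x":0.2,"y":2,"z":0,"turn":0},{"hand":1,"x":0.2,"y":3,"z":0,"turn":0},{"hand":1,"x":0.3,"y":3,"z":0,"turn":0},{"hand":1,"x":0.3,"y":3,"z":0,"turn":0},{"hand":1,"x":0.3,"y":3,"z":0,"turn":0},{"hand":1,"x":0.3,"y":3,"z":0,"turn":0},{"hand":1,"x":0.2,"y":3,"z":0,"turn":0},{"hand":1,"x":0.1,"y":2.7,"z":0,"turn":0},{"hand":1,"x":0,"y":1,"z":0,"turn":0},{"hand":1,"x":0,"y":0,"z":0,"turn":3},{"hand":1,"x":0,"y":0,"z":0,"turn":0},{"hand":1,"x":0,"y":0,"z":0,"turn":0},{"hand":1,"x":0,"y":0,"z":0,"turn":0}]'
python3 - <<'E'
from h import *
im=eyes.get_image("wrist")[:,:,::-1].copy();cv2.imwrite("pics/w5.png",im)
a=cv2.resize(im[100:300,220:420],None,fx=2.5,fy=2.5,interpolation=cv2.INTER_CUBIC)
b=cv2.resize(eyes.get_image("scene")[120:260,280:380,::-1],(250,350),interpolation=cv2.INTER_CUBIC);b=np.vstack([b,np.zeros((150,250,3),np.uint8)])
cv2.imwrite("pics/w5c.png",np.hstack([a,b]))
E
```

```text
time_s: 8.4
tcp_pos: [0.5228, -0.0017, 0.1773]
orientation: [-180.0, 0.0, -2.8]
wrist_force: [0.1, 0.6, -3.0]
finger_gap: 0.121
```

View pics/w5c.png

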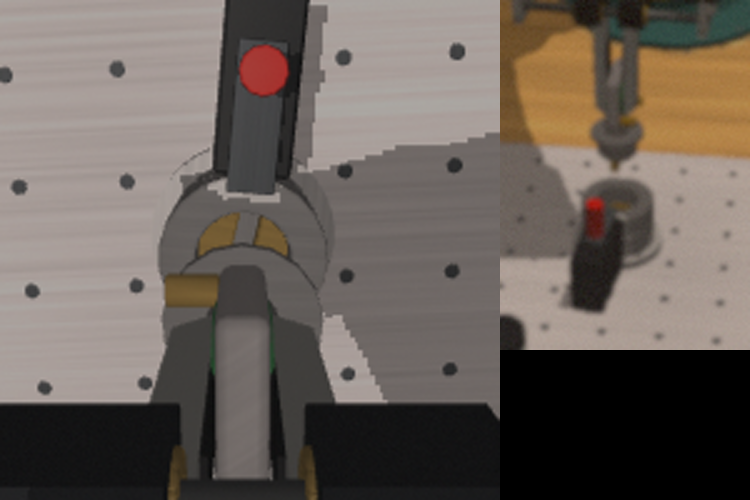

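```bash
python3 -m jog '[{"hand":1,"x":0,"y":0,"z":1,"turn":0},{"hand":1,"x":0,"y":0,"z":1.5,"turn":0},{"hand":1,"x":0,"y":0,"z":1,"turn":0},{"hand":1,"x":0,"y":0,"z":0.6,"turn":0},{"hand":1,"x":0,"y":0,"z":0.3,"turn":0},{"hand":1,"x":0,"y":0,"z":0.2,"turn":0},{"hand":1,"x":0,"y":0,"z":0,"turn":0},{"hand":1,"x":0,"y":0,"z":0,"turn":0}]'
```

```text
time_s: 9.3
tcp_pos: [0.5231, -0.0024, 0.1318]
orientation: [-180.0, -0.0, -3.0]
wrist_force: [0.7, -0.3, -2.4]
finger_gap: 0.126
```

```bash
python3 -m jog '[{"hand":1,"x":0,"y":0,"z":0.2,"turn":0},{"hand":1,"x":0,"y":0,"z":0.2,"turn":0},{"hand":1,"x":0,"y":0,"z":0.1,"turn":0},{"hand":1,"x":0,"y":0,"z":0,"turn":0}]'
```

```text
time_s: 9.7
tcp_pos: [0.5228, -0.0024, 0.1263]
orientation: [-180.0, 0.0, -3.0]
wrist_force: [0.4, 0.2, -3.1]
finger_gap: 0.124
```

```bash
python3 -m jog '[{"hand":1,"x":0,"y":0,"z":0.1,"turn":0},{"hand":1,"x":0,"y":0,"z":0.1,"turn":0},{"hand":1,"x":0,"y":0,"z":0.1,"turn":0},{"hand":1,"x":0,"y":0,"z":0,"turn":0}]'
```

```text
time_s: 10.1
tcp_pos: [0.5228, -0.0023, 0.1233]
orientation: [-180.0, 0.0, -3.0]
wrist_force: [0.1, -0.4, -3.7]
finger_gap: 0.127
```

```bash
python3 -m jog '[{"hand":1,"x":0,"y":0,"z":0.1,"turn":0},{"hand":1,"x":0,"y":0,"z":0.1,"turn":0},{"hand":1,"x":0,"y":0,"z":0,"turn":0}]'
```

```text
time_s: 10.4
tcp_pos: [0.5228, -0.0024, 0.1213]
orientation: [-180.0, 0.0, -3.0]
wrist_force: [-0.4, 0.1, -2.9]
finger_gap: 0.122
```

Free so far; keep easing down toward the turret (expected near TCP z 0.116).

```bash
python3 -m jog '[{"hand":1,"x":0,"y":0,"z":0.1,"turn":0},{"hand":1,"x":0,"y":0,"z":0.1,"turn":0},{"hand":1,"x":0,"y":0,"z":0.1,"turn":0},{"hand":1,"x":0,"y":0,"z":0,"turn":0}]'
```

```text
time_s: 10.8
tcp_pos: [0.5228, -0.0024, 0.1183]
orientation: [-180.0, 0.0, -3.0]
wrist_force: [-0.4, -0.2, -2.6]
finger_gap: 0.129
```

```bash
python3 -m jog '[{"hand":1,"x":0,"y":0,"z":0.1,"turn":0},{"hand":1,"x":0,"y":0,"z":0.1,"turn":0},{"hand":1,"x":0,"y":0,"z":0,"turn":0}]'
```

```text
time_s: 11.1
tcp_pos: [0.5228, -0.0024, 0.1163]
orientation: [-180.0, 0.0, -3.0]
wrist_force: [0.2, -0.7, -3.2]
finger_gap: 0.128
```

```bash
python3 -m jog '[{"hand":1,"x":0,"y":0,"z":0.1,"turn":0},{"hand":1,"x":0,"y":0,"z":0.1,"turn":0},{"hand":1,"x":0,"y":0,"z":0,"turn":0}]'
```

```text
time_s: 11.4
tcp_pos: [0.523, -0.0023, 0.1145]
orientation: [-180.0, -0.0, -3.0]
wrist_force: [-0.2, 0.6, 2.7]
finger_gap: 0.124
```

```bash
python3 -m jog '[{"hand":1,"x":0,"y":0,"z":0,"turn":2},{"hand":1,"x":0,"y":0,"z":0,"turn":2},{"hand":1,"x":0,"y":0,"z":0,"turn":2},{"hand":1,"x":0,"y":0,"z":0,"turn":0}]'
```

```text
time_s: 11.8
tcp_pos: [0.5231, -0.0025, 0.1146]
orientation: [180.0, -0.0, -9.0]
wrist_force: [0.2, -0.9, 0.1]
finger_gap: 0.126
```

```bash
python3 -m jog '[{"hand":1,"x":0,"y":0,"z":0,"turn":1.5},{"hand":1,"x":0,"y":0,"z":0,"turn":1.5},{"hand":1,"x":0,"y":0,"z":0,"turn":0}]'
```

```text
time_s: 12.1
tcp_pos: [0.5229, -0.0024, 0.1145]
orientation: [-180.0, -0.0, -12.0]
wrist_force: [0.2, -0.5, 0.2]
finger_gap: 0.125
```

```bash
python3 -m jog '[{"hand":1,"x":0,"y":0,"z":0,"turn":1.5},{"hand":1,"x":0,"y":0,"z":0,"turn":1},{"hand":1,"x":0,"y":0,"z":0,"turn":0}]'
```

```text
time_s: 12.4
tcp_pos: [0.5226, -0.0022, 0.1142]
orientation: [-180.0, 0.0, -14.5]
wrist_force: [-0.7, -0.6, -2.3]
finger_gap: 0.128
```

```bash
python3 -m jog '[{"hand":1,"x":0,"y":0,"z":0,"turn":0.5},{"hand":1,"x":0,"y":0,"z":0.1,"turn":0},{"hand":1,"x":0,"y":0,"z":0.1,"turn":0},{"hand":1,"x":0,"y":0,"z":0,"turn":0}]'
```

```text
time_s: 12.8
tcp_pos: [0.5228, -0.0023, 0.1123]
orientation: [-180.0, 0.0, -15.0]
wrist_force: [-0.2, -0.5, -2.9]
finger_gap: 0.126
```

```bash
python3 -m jog '[{"hand":1,"x":0,"y":0,"z":0.1,"turn":0},{"hand":1,"x":0,"y":0,"z":0.1,"turn":0},{"hand":1,"x":0,"y":0,"z":0.1,"turn":0},{"hand":1,"x":0,"y":0,"z":0,"turn":0}]'
```

```text
time_s: 13.2
tcp_pos: [0.5228, -0.0024, 0.1093]
orientation: [-180.0, 0.0, -15.0]
wrist_force: [-0.4, 0.3, -2.8]
finger_gap: 0.126
```

```bash
python3 -m jog '[{"hand":1,"x":0,"y":0,"z":0.1,"turn":0},{"hand":1,"x":0,"y":0,"z":0.05,"turn":0},{"hand":1,"x":0,"y":0,"z":0,"turn":0}]'
```

```text
time_s: 13.5
tcp_pos: [0.5228, -0.0023, 0.1079]
orientation: [-180.0, 0.0, -15.0]
wrist_force: [0.1, -0.3, -2.5]
finger_gap: 0.127
```

```bash
python3 -m jog '[{"hand":1,"x":0,"y":0,"z":0.05,"turn":0},{"hand":1,"x":0,"y":0,"z":0.03,"turn":0},{"hand":1,"x":0,"y":0,"z":0,"turn":0}]'
```

```text
time_s: 13.8
tcp_pos: [0.5229, -0.0024, 0.1074]
orientation: [180.0, -0.0, -15.0]
wrist_force: [-2.6, -0.8, 5.7]
finger_gap: 0.127
```

```bash
python3 -m jog '[{"hand":0,"x":0,"y":0,"z":0,"turn":0},{"hand":0,"x":0,"y":0,"z":0,"turn":0},{"hand":0,"x":0,"y":0,"z":0,"turn":0},{"hand":0,"x":0,"y":0,"z":0,"turn":0},{"hand":0,"x":0,"y":0,"z":0,"turn":0},{"hand":0,"x":0,"y":0,"z":0,"turn":0},{"hand":0,"x":0,"y":0,"z":-1,"turn":0},{"hand":0,"x":0,"y":0,"z":-2,"turn":0},{"hand":0,"x":0,"y":0,"z":-3,"turn":0},{"hand":0,"x":0,"y":0,"z":-3,"turn":0},{"hand":0,"x":0,"y":0,"z":-2,"turn":7},{"hand":0,"x":0,"y":0,"z":0,"turn":-7},{"hand":0,"x":0,"y":0,"z":0,"turn":-7},{"hand":0,"x":-3,"y":0,"z":0,"turn":0},{"hand":0,"x":-3,"y":0,"z":0,"turn":0},{"hand":0,"x":0,"y":0,"z":0,"turn":0},{"hand":0,"x":0,"y":0,"z":0,"turn":0}]'
python3 - <<'E'
from h import *
s=bot.get_state();print(s["tcp_pos"],s["orientation"])
im=eyes.get_image("wrist")[:,:,::-1].copy();cv2.imwrite("pics/w6.png",im)
cv2.imwrite("pics/w6c.png",cv2.resize(im[0:230,217:417],None,fx=2.5,fy=2.5,interpolation=cv2.INTER_CUBIC))
hsv=cv2.cvtColor(im,cv2.COLOR_BGR2HSV).astype(int);H,S,V=hsv[...,0],hsv[...,1],hsv[...,2]
b=blob(((H<8)|(H>172))&(S>150)&(V>120)&(np.arange(640)>250)&(np.arange(640)<390),(317,30));c=np.argwhere(b).mean(0)[::-1];print(c,b.sum(),[plane("wrist",c,z) for z in(.098,.108)])
E
```

```text
time_s: 15.5
tcp_pos: [0.4636, 0.0059, 0.2181]
orientation: [180.0, -0.1, -8.0]
wrist_force: [-0.3, -0.3, 0.2]
finger_gap: 0.998
[0.4636 0.0059 0.2181] [179.9809  -0.0799  -7.9578]
[315.746   56.6746] 252 [array([ 0.5982, -0.0124,  0.098 ]), array([ 0.5959, -0.0121,  0.108 ])]
```

View pics/w6c.png

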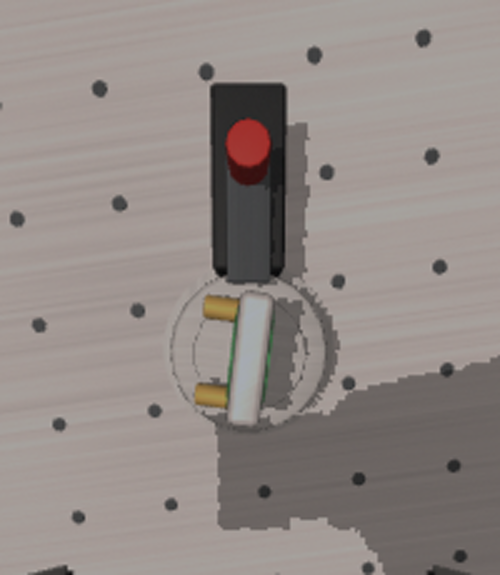

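```bash
python3 -m jog '[{"hand":0,"x":3,"y":0,"z":0,"turn":0},{"hand":0,"x":4,"y":0,"z":0,"turn":0},{"hand":0,"x":4,"y":-0.1,"z":0,"turn":0},{"hand":0,"x":2.35,"y":0,"z":0,"turn":0},{"hand":0,"x":0,"y":0,"z":2,"turn":0},{"hand":0,"x":0,"y":0,"z":3,"turn":0},{"hand":0,"x":0,"y":0,"z":3,"turn":0},{"hand":0,"x":0,"y":0,"z":2,"turn":0},{"hand":0,"x":0,"y":0,"z":1.2,"turn":0},{"hand":0,"x":0,"y":0,"z":0.6,"turn":0},{"hand":0,"x":0,"y":0,"z":0,"turn":0},{"hand":0,"x":0,"y":0,"z":0,"turn":0}]'
```

```text
time_s: 16.75
tcp_pos: [0.5964, -0.0115, 0.1]
orientation: [-180.0, -0.1, -8.0]
wrist_force: [0.4, -0.5, 0.2]
finger_gap: 1.0
```

```bash
python3 -m jog '[{"hand":0.6,"x":0,"y":0,"z":0,"turn":0},{"hand":1,"x":0,"y":0,"z":0,"turn":0},{"hand":1,"x":0,"y":0,"z":0,"turn":0},{"hand":1,"x":0,"y":0,"z":0,"turn":0},{"hand":1,"x":0,"y":0,"z":0,"turn":0},{"hand":1,"x":0,"y":0,"z":0,"turn":0},{"hand":1,"x":0,"y":0,"z":0,"turn":0},{"hand":1,"x":0,"y":0,"z":0,"turn":0},{"hand":1,"x":0,"y":0,"z":0,"turn":0},{"hand":1,"x":0,"y":0,"z":0,"turn":0},{"hand":1,"x":0,"y":0,"z":0,"turn":0},{"hand":1,"x":0,"y":0,"z":0,"turn":0},{"hand":1,"x":0,"y":0,"z":0,"turn":0},{"hand":1,"x":0,"y":0,"z":0,"turn":0}]'
```

```text
time_s: 18.15
tcp_pos: [0.5957, -0.0119, 0.0991]
orientation: [180.0, 0.0, -8.0]
wrist_force: [-0.6, -4.3, 0.7]
finger_gap: 0.163
```

```bash
python3 -m jog '[{"hand":1,"x":-0.2,"y":0.03,"z":0,"turn":0},{"hand":1,"x":-0.3,"y":0,"z":0,"turn":0},{"hand":1,"x":-0.3,"y":0,"z":0,"turn":0},{"hand":1,"x":-0.3,"y":0,"z":0,"turn":0},{"hand":1,"x":-0.2,"y":0,"z":0,"turn":0},{"hand":1,"x":-0.1,"y":0,"z":0,"turn":0},{"hand":1,"x":0,"y":0,"z":0,"turn":0}]'
```

```text
time_s: 18.85
tcp_pos: [0.5816, -0.0099, 0.0991]
orientation: [180.0, 0.0, -8.0]
wrist_force: [-0.6, -4.2, -0.6]
finger_gap: 0.16
```

```bash
python3 -m jog '[{"hand":1,"x":-0.1,"y":0,"z":0,"turn":0},{"hand":1,"x":-0.1,"y":0,"z":0,"turn":0},{"hand":1,"x":0,"y":0,"z":0,"turn":0}]'
```

```text
time_s: 19.15
tcp_pos: [0.5811, -0.0099, 0.0993]
orientation: [-180.0, -0.1, -8.0]
wrist_force: [10.4, -5.2, -7.2]
finger_gap: 0.167
```

```bash
python3 -m jog '[{"hand":1,"x":-0.05,"y":0,"z":0,"turn":0},{"hand":1,"x":-0.05,"y":0,"z":0,"turn":0},{"hand":1,"x":0,"y":0,"z":0,"turn":0},{"hand":1,"x":0,"y":0,"z":0,"turn":0}]'
```

```text
time_s: 19.55
tcp_pos: [0.581, -0.0098, 0.0994]
orientation: [-180.0, -0.2, -8.0]
wrist_force: [16.5, -5.8, -12.7]
finger_gap: 0.163
```

```bash
python3 -m jog '[{"hand":1,"x":0.1,"y":0,"z":0,"turn":0},{"hand":0,"x":0,"y":0,"z":0,"turn":0},{"hand":0,"x":0,"y":0,"z":0,"turn":0},{"hand":0,"x":0,"y":0,"z":0,"turn":0},{"hand":0,"x":0,"y":0,"z":0,"turn":0},{"hand":0,"x":0,"y":0,"z":0,"turn":0},{"hand":0,"x":0,"y":0,"z":0,"turn":0},{"hand":0,"x":0,"y":0,"z":-1,"turn":0},{"hand":0,"x":0,"y":0,"z":-2,"turn":0},{"hand":0,"x":0,"y":0,"z":-3,"turn":0},{"hand":0,"x":0,"y":0,"z":-3,"turn":0},{"hand":0,"x":0,"y":0,"z":-3,"turn":0},{"hand":0,"x":-4,"y":0,"z":0,"turn":0},{"hand":0,"x":-4,"y":0,"z":0,"turn":0},{"hand":0,"x":-4,"y":0,"z":0,"turn":0},{"hand":0,"x":0,"y":0,"z":0,"turn":0},{"hand":0,"x":0,"y":0,"z":0,"turn":0},{"hand":0,"x":0,"y":0,"z":0,"turn":0}]'
python3 - <<'E'
from h import *
s=bot.get_state();print(s["tcp_pos"],s["orientation"])
im=eyes.get_image("wrist")[:,:,::-1].copy();cv2.imwrite("pics/w7.png",im)
cv2.imwrite("pics/w7c.png",cv2.resize(im[40:200,237:397],None,fx=3.7,fy=3.7,interpolation=cv2.INTER_CUBIC))
hsv=cv2.cvtColor(im,cv2.COLOR_BGR2HSV).astype(int);H,S,V=hsv[...,0],hsv[...,1],hsv[...,2]
b=blob(((H<8)|(H>172))&(S>150)&(V>120)&(np.arange(640)>250)&(np.arange(640)<390),(317,60));c=np.argwhere(b).mean(0)[::-1];p=plane("wrist",c,.108);print(c,b.sum(),p,np.hypot(*(p[:2]-[.5959,-.0121])),np.hypot(*(p[:2]-[.5224,-.0024])))
E
```

```text
time_s: 21.35
tcp_pos: [0.4619, 0.0069, 0.2197]
orientation: [-180.0, -0.1, -8.0]
wrist_force: [-0.1, 0.1, 0.4]
finger_gap: 1.0
[0.4619 0.0069 0.2197] [-179.9848   -0.0502   -7.9738]
[316.7     72.9375] 240 [ 0.5809 -0.01    0.108 ] 0.015143523450793731 0.05899442093080168
```

View pics/w7c.png

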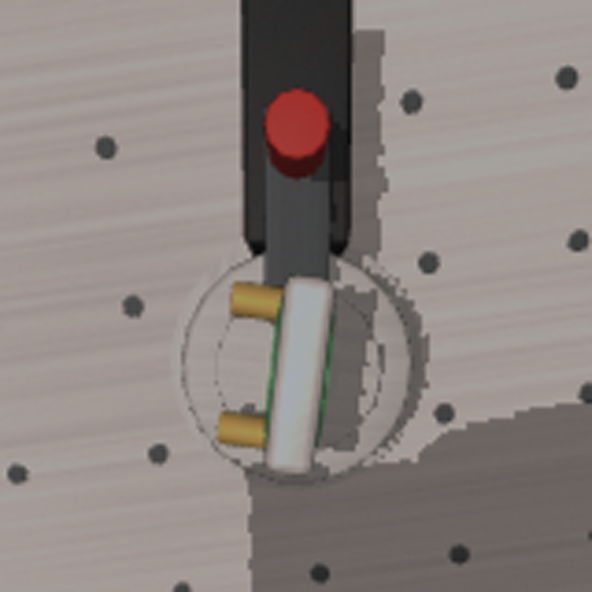

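```bash
python3 -m jog '[{"hand":0.5,"x":4,"y":0,"z":0,"turn":0},{"hand":1,"x":4,"y":0,"z":0,"turn":0},{"hand":1,"x":4,"y":0,"z":0,"turn":0},{"hand":1,"x":3.5,"y":0,"z":0,"turn":0},{"hand":1,"x":0,"y":0,"z":0,"turn":0},{"hand":1,"x":0,"y":0,"z":0,"turn":0},{"hand":1,"x":0,"y":0,"z":0,"turn":0},{"hand":1,"x":0,"y":0,"z":0,"turn":0},{"hand":1,"x":0,"y":0,"z":0,"turn":0},{"hand":1,"x":0,"y":0,"z":2,"turn":0},{"hand":1,"x":0,"y":0,"z":3,"turn":0},{"hand":1,"x":0,"y":0,"z":3,"turn":0},{"hand":1,"x":0,"y":0,"z":2.5,"turn":0},{"hand":1,"x":0,"y":0,"z":1.3,"turn":0},{"hand":1,"x":0,"y":0,"z":0,"turn":0}]'
python3 -m jog '[{"hand":1,"x":-0.5,"y":0,"z":0,"turn":0},{"hand":1,"x":-0.5,"y":0,"z":0,"turn":0},{"hand":1,"x":-0.3,"y":0,"z":0,"turn":0},{"hand":1,"x":-0.2,"y":0,"z":0,"turn":0},{"hand":1,"x":0,"y":0,"z":0,"turn":0}]'
```

```text
time_s: 22.9
tcp_pos: [0.6138, -0.0145, 0.1001]
orientation: [180.0, 0.1, -8.0]
wrist_force: [-0.3, -0.7, -0.3]
finger_gap: 0.004
time_s: 23.4
tcp_pos: [0.5996, -0.0125, 0.1016]
orientation: [180.0, -0.0, -8.0]
wrist_force: [-0.3, -0.1, -0.5]
finger_gap: 0.004
```

```bash
python3 -m jog '[{"hand":1,"x":-0.15,"y":0,"z":0,"turn":0},{"hand":1,"x":-0.15,"y":0,"z":0,"turn":0},{"hand":1,"x":0,"y":0,"z":0,"turn":0}]'
```

```text
time_s: 23.7
tcp_pos: [0.5978, -0.0121, 0.1014]
orientation: [-180.0, -0.1, -8.0]
wrist_force: [7.7, -1.0, -3.3]
finger_gap: 0.007
```

```bash
python3 -m jog '[{"hand":1,"x":-0.1,"y":0,"z":0,"turn":0},{"hand":1,"x":-0.05,"y":0,"z":0,"turn":0},{"hand":1,"x":0,"y":0,"z":0,"turn":0},{"hand":1,"x":0,"y":0,"z":0,"turn":0}]'
```

```text
time_s: 24.1
tcp_pos: [0.5975, -0.0121, 0.1017]
orientation: [-179.9, -0.3, -8.0]
wrist_force: [15.0, -1.2, -8.1]
finger_gap: 0.004
```

```bash
python3 -m jog '[{"hand":1,"x":1,"y":0,"z":0,"turn":0},{"hand":1,"x":1,"y":0,"z":0,"turn":0},{"hand":1,"x":0,"y":0,"z":-2,"turn":0},{"hand":1,"x":0,"y":0,"z":-3,"turn":0},{"hand":1,"x":0,"y":0,"z":-3,"turn":0},{"hand":1,"x":0,"y":0,"z":-4,"turn":0},{"hand":1,"x":-4,"y":0,"z":0,"turn":0},{"hand":1,"x":-4,"y":0,"z":0,"turn":0},{"hand":1,"x":-4,"y":0,"z":0,"turn":0},{"hand":1,"x":-3.2,"y":0,"z":0,"turn":0},{"hand":1,"x":0,"y":0,"z":0,"turn":0},{"hand":1,"x":0,"y":0,"z":0,"turn":0},{"hand":1,"x":0,"y":0,"z":0,"turn":0}]'
python3 - <<'E'
from h import *
s=bot.get_state();print(s["tcp_pos"],s["orientation"])
im=eyes.get_image("wrist")[:,:,::-1].copy();cv2.imwrite("pics/w8.png",im)
hsv=cv2.cvtColor(im,cv2.COLOR_BGR2HSV).astype(int);H,S,V=hsv[...,0],hsv[...,1],hsv[...,2]
b=blob(((H<8)|(H>172))&(S>150)&(V>120)&(np.arange(640)>250)&(np.arange(640)<390),(317,60));c=np.argwhere(b).mean(0)[::-1];p=plane("wrist",c,.108);print(c,b.sum(),p,np.hypot(*(p[:2]-[.5959,-.0121])))
# plate top (bright, low-sat) angle and height-consistency: length along major axis if seated (z=.128)
m=blob((V>175)&(S<30)&(abs(np.arange(640)-317)<40),(317,140));q=np.argwhere(m)[:,::-1]
for z in(.128,.1365):
    P=np.array([plane("wrist",x,z)[:2] for x in q]);r=cv2.minAreaRect((P*1000).astype(np.float32));print(m.sum(),r)
E
```

```text
time_s: 25.4
tcp_pos: [0.4655, 0.0064, 0.2213]
orientation: [-180.0, -0.0, -8.0]
wrist_force: [0.4, -0.7, -1.0]
finger_gap: 0.003
[0.4655 0.0064 0.2213] [-179.9723   -0.0049   -7.9709]
[316.7563  77.5966] 238 [ 0.5808 -0.01    0.108 ] 0.015238295300581682
49 ((518.6312255859375, -0.061345815658569336), (3.474186897277832, 13.470399856567383), 74.68678283691406)
49 ((519.1791381835938, -0.18540096282958984), (3.3578805923461914, 13.019553184509277), 74.68673706054688)
```

```bash
python3 -c "
from workcell import bot
print(bot.get_state()['wrist_force'],bot.sign_off())"
```

```text
the job is handed in; nothing more can be done
[-0.76412329  0.3842903   0.18669693] None
```

The green head is seated in the holder and the latch is pushed in to a hard stop. I handed the job in at about 25.5 s with the robot clear of everything.

**Seating:** The key rested on the turret at about 6 N. I turned the head to about -15°, the angle I had read for the slot in the picture, until the load vanished. It then lowered freely and stopped at TCP z = 0.1074, against 0.1075 expected for flush, at about 8.5 N. The pictures show it upright.

**Latch:** I slid the knob in while gripping it, let go, then pushed it once more from outside with the fingers closed. It held still against about 15–16 N sideways, and friction is only 2.5 N. The last full picture shows the tongue over the flange.

**Checks that disagreed:**
- **Latch travel:** the pictures gave 15.2 mm instead of 16, with the knob 58.9 mm from the axis instead of 58. I put that down to about 1 mm of picture error, because the knob did not move on the second push.
- **Heights:** the wrist views suggested everything sits about 10 mm higher than stated, perhaps on the thickness of the board. I therefore went by relative heights and felt contact.
- **Last plate check:** my final numerical check of the head's plate angle failed because the colour mask caught only a sliver. I relied on the picture instead.

I didn't move or touch the other objects, though I did not measure them again at the end.

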